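# Prop open a stock bin's lid with its stay

### The arm

A 6-joint arm with a two-finger parallel gripper is mounted at the origin on the work surface. World frame = base frame: x ahead of the robot, y to its left, z up, the work surface at z = 0. Lengths are in m, angles in degrees, forces in N, time in s.
With the tool pointing down it reaches from about 0.35 to 0.875 m from the base axis. Payload 4.2 kg.
Tool frame: the origin (TCP) lies on the centre line of the jaws, within the pads' length; the fingertips stand 11 mm ahead of it and the grasp point (between the pads) lies 8 mm behind it; y points along the fingers, z is the direction in which the jaws open and shut, and the axes are right-handed (so a half turn about y gives the same grasp; the last joint's range is limited). The gripper opens to 87 mm and grips with 3 to 60 N. Pads are 19 mm wide; open, the fingers measure 117 mm over their backs; the gripper's body (75 mm by 190 mm) begins 51 mm behind the grasp point.
Start: joints at [88.9, 22.042, 0.453, 0, -68.411, -14.817], TCP at [0.171, 0.601, 0.234] pointing down, gripper open.
Joint ranges: [-179.83, 179.83], [-69.29, 118.12], [-61.27, 80.66], [-181.25, 117.63], [-171.15, -9.14], [-177.46, 177.46]. Speed limits (degrees/s): [159.86, 159.86, 180, 180, 180, 180].

### API

Orientations are given as a 3x3 rotation matrix whose columns are the frame's x, y, z axes.
In Python, from station import r, optics gives the robot as it stands. The module is installed in compiled form; this text tells all that it offers.
- The arm moves only by the tool step_arm, never from a script. Its argument "moves" is a list that holds one entry, the list of rows, each a list of 7 numbers: the turn, a rotation vector about the tool's x, y, z in rad, then the shift along the tool's x, y, z in cm, then the opening in per cent of the stroke, from 0 (shut) to 100 (fully open). A call has exactly 5 rows; each row is the pose to reach, as a shift and turn from the pose commanded when the call began, along the tool's axes at that moment; what a row does not reach only later rows make up. A row lasts 1/12 s, in which the tool goes at most 41.7 mm and 7.16 degrees, less where a joint would pass 70% of its speed; a pose out of reach is approached as far as the arm can. A call with a gripper value outside its range is refused whole. The fingers move at their own pace and stop on an object; the grip force is fixed at half the most. Time passes only in rows, so rows that repeat a pose let the fingers close, or fill a call up. It gives the time, the measured TCP pose, the force and the opening at its end, in the units of the state.
- r.sense(): the state, without advancing time (a new reading comes with each control period).
- optics.capture(name): name is "side" or "top"; returns a dict with "image" (480x640x3 uint8, red, green, blue), "fov_y" (degrees; the focal length in pixels is half the picture's height over the tangent of half this angle, whatever the lens; pixels are square), "cx", "cy" (the principal point, pixels), "k1" (the pictures are not rectified: a ray, as slopes to the right and down, at radius r is drawn at 1 + k1 r^2 times it, then the intrinsics apply), "cam_to_world" (4x4, takes a point from camera to world coordinates). Camera axes: x right, y down, z forward; pixel columns grow to the right and rows downward; lengths in m; the calibration is good to about 2 mm. A picture is of the moment at which its call begins. There is no depth.
- r.finish_job(): hands the job in, once; it reports no verdict.
The state is a dict: "time_s": time; "joints": joint angles; "joint_velocities": joint speeds; "effort": joint torques, N m; "tcp_pos": TCP position; "ee_rot": TCP orientation; "wrist_force": force on the tool from outside, world axes, zero at the start; "moment": the same for the moment, N m; "gripper_width": opening from 0.0 (shut) to 1.0 (fully open).
Only numpy, scipy, OpenCV 4.12 (cv2) and the standard library are available. Lean on these libraries where they do the work, as an engineer would, in place of code of your own. Each camera call takes 0.05 s, during which the arm holds its last target.

### The job

Prop open the lid of the wider of the two lidded stock bins so that it can be picked from: take the bent steel stay on the bin's right-hand side by its black sleeve and flip it right up to its stop, so that it lifts the lid, and leave the lid standing on the stay by itself. Leave the narrower bin shut.

Things in the scene. Friction and masses are not known exactly. Their poses are not given: they have to be found in the camera images.
- wide_pivot (a point): Stay's pivot on the wider bin's right side, 113 mm up, fixed. Axes: z up, x from the bin's front to its back (lid hinge side), y to the bin's left, along the pivot axis. Black fixed bin, 200 mm deep, 200 wide, 120 high; its middle is 60 mm along +x, 109 along +y from here. Lid: clear, black frame, hinged 160 mm along +x; its right edge is 11 mm along -y. The other lidded bin is alike, 120 mm wide.
- wide_grip (a point): Centre of the 13 mm thick, 46 mm long black sleeve on the stay's handle, which points along the pivot's -y, 62 mm clear of the lid. The stay, a bent 10 mm rod, lies level at first. Flipped by a, it has this point at 115*cos(a) along x, -73 along y, 115*sin(a) mm along z from the pivot; hard stop at a = 1.12 rad. Lifting takes 5-15 N. Let go past 0.85 rad it stays; before 0.5 it falls shut.
- wide_lid (a joint): Angle of the wider bin's lid, rad: 0 shut, growing as it opens, at most 1.2; it falls shut from any angle if nothing holds it. The stay's bend slides along its underside, 115 mm from the pivot, and lifts it; propped, it stands at about 0.77 rad. It is highest at a stay angle a of about 0.8 rad. It weighs about 0.2 kg.
- narrow_lid (a joint): Angle of the narrower bin's lid, rad: 0 shut, growing as it opens. That bin has a lid and a stay of the same kind and is to be left shut.

How it is judged (in metres and radians):
At the end, for the whole second after the job is handed in: The wider bin's lid stands still on its stay, open by more than 0.65 rad (37 degrees) with nothing else holding it; the stay is flipped up past the lid's highest point, to within about 15 degrees of its stop (sleeve more than 86 mm above the pivot); the narrower bin's lid is shut (under 0.1 rad) (value of joint wide_lid above 0.65 rad and velocity of joint wide_lid between -0.05 and 0.05 rad/s and value of joint narrow_lid below 0.1 rad and z of wide_grip in the frame of wide_pivot above 0.0864 m); the robot touches nothing.
It fails at once if the narrower bin's lid is opened (more than 0.2 rad) (value of joint narrow_lid above 0.2 rad).
It also fails if it takes over 35 s, if anything falls off the work surface, if the arm or the gripper's body presses on something with over 40 N, if the wrist force passes 120 N, or if a joint passes its speed limit or range.

## Working session

There is one attempt and no reset: what is moved stays moved. The work goes in short steps, Python scripts to look and compute and a tool call to move; the robot and the scene stay as the last step left them, time stands still between calls to the robot, and variables do not carry over. Pictures are saved under pics/ and viewed, and the job is handed in when it is done.

Besides the shell and the picture viewer there is one more tool, called after "Request:" in YAML: its name, and indented under it one key for each argument. step_arm: Moves the arm, as the interface text tells. Its arguments: {"type":"object","properties":{"moves":{"type":"array"}},"required":["moves"]}

```bash
mkdir -p pics
python3 - <<'E'
from station import r, optics
import cv2, json
for n in ("side","top"):
    c=optics.capture(n); cv2.imwrite(f"pics/{n}0.png",c["image"][:,:,::-1])
    print(n,c["fov_y"],c["cx"],c["cy"],c["k1"],c["cam_to_world"])
s=r.sense(); print(s)
E
```

```text
side 56.63175759772391 321.6346275595073 236.19463641039275 -0.014742735104733354 [[-0.94867274 -0.18077577  0.25949982  0.31461662]
 [-0.31564644  0.4901525  -0.81247637  0.62174233]
 [ 0.01968156 -0.85268438 -0.52205554  0.58255313]
 [ 0.          0.          0.          1.        ]]
top 57.0663148880293 316.51381758672153 238.34129557122225 -0.0060362133518852305 [[ 0.02747803 -0.98571267  0.16617908  0.42081464]
 [-0.99895781 -0.03313865 -0.03138657 -0.05635832]
 [ 0.03644509 -0.16514345 -0.98559596  0.80696823]
 [ 0.          0.          0.          1.        ]]
{'time_s': 0.1, 'joints': array([ 8.89013054e+01,  2.20856340e+01,  3.88437330e-01, -2.49192056e-02,
       -6.84111279e+01, -1.48167826e+01]), 'joint_velocities': array([-0.03492902, -0.19962082,  0.11817858,  0.07872121, -0.00104012,
       -0.0100324 ]), 'effort': array([-1.20099008e-03, -3.91691601e+01,  1.87932551e+01,  4.23195228e+00,
        1.34097494e-02, -7.56505233e-05]), 'tcp_pos': array([0.17122744, 0.60055649, 0.23258326]), 'ee_rot': array([[-9.61623291e-01, -4.40588524e-04, -2.74372833e-01],
       [ 2.74373171e-01, -1.88248555e-03, -9.61621453e-01],
       [-9.28235155e-05, -9.99998131e-01,  1.93112762e-03]]), 'wrist_force': array([ 1.00876186, -0.13089984, -0.25702758]), 'moment': array([-0.02353702,  0.08600761,  0.03187809]), 'gripper_width': 0.9998321132188376}
```

View pics/side0.png

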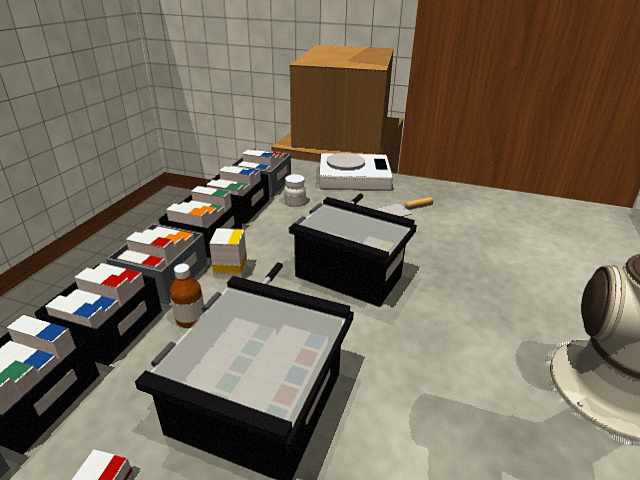

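View pics/top0.png

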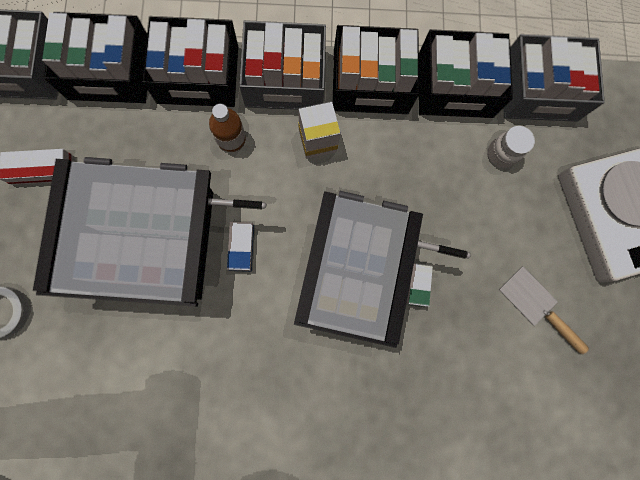

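```bash
cat > h.py <<'E'
import numpy as np, cv2
from station import r, optics
def K(c):
    f=240/np.tan(np.radians(c["fov_y"]/2)); return np.array([[f,0,c["cx"]],[0,f,c["cy"]],[0,0,1.]]),np.array([c["k1"],0,0,0.])
def ray(c,p):
    k,d=K(c); u=cv2.undistortPoints(np.array([[p]],float),k,d)[0,0]
    T=np.array(c["cam_to_world"]); v=T[:3,:3]@[u[0],u[1],1]; return T[:3,3],v
def onz(c,p,z):
    o,v=ray(c,p); return o+v*(z-o[2])/v[2]
def tri(c1,p1,c2,p2):
    o,v=ray(c1,p1); q,w=ray(c2,p2)
    t=np.linalg.lstsq(np.c_[v,-w],q-o,rcond=None)[0]; a=o+v*t[0]; b=q+w*t[1]; return (a+b)/2,np.linalg.norm(a-b)
def proj(c,P):
    k,d=K(c); M=np.linalg.inv(c["cam_to_world"]); rv=cv2.Rodrigues(M[:3,:3])[0]
    return cv2.projectPoints(np.array(P,float).reshape(-1,3),rv,M[:3,3],k,d)[0][:,0]
E
python3 - <<'E'
from h import *
t=optics.capture("top"); s=optics.capture("side")
def crop(c,x0,y0,x1,y1,n,k=6):
    im=c["image"][y0:y1,x0:x1,::-1]; cv2.imwrite(n,cv2.resize(im,None,fx=k,fy=k,interpolation=cv2.INTER_NEAREST))
crop(t,180,90,310,190+90,"pics/tc.png",4); crop(t,180,170,300,260,"pics/tc2.png",6); crop(s,220,240,300,300,"pics/sc.png",8)
# dark mask of sleeve
for c,x0,y0,x1,y1 in ((t,225,190,275,215),(s,255,255,290,292)):
    im=c["image"][y0:y1,x0:x1]; g=im.max(2); m=(g<45).astype(np.uint8)
    n,l,st,ce=cv2.connectedComponentsWithStats(m)
    for i in range(1,n):
        if st[i,4]>20: print(st[i],ce[i]+[x0,y0], cv2.minAreaRect(np.argwhere(l==i)[:,::-1].astype(np.float32)))
E
```

```text
[  8  10  29   9 209] [246.80861244 203.8277512 ] ((22.05094337463379, 13.828300476074219), (28.234195709228516, 7.471202373504639), 2.4895529747009277)
[ 11   8  17  18 116] [274.55172414 270.56034483] ((19.311473846435547, 15.926228523254395), (6.529881000518799, 19.461605072021484), 39.80556869506836)
[  0  27  35  10 203] [267.43349754 288.        ] ((17.0, 31.5), (34.0, 9.0), 0.0)
```

View pics/tc2.png

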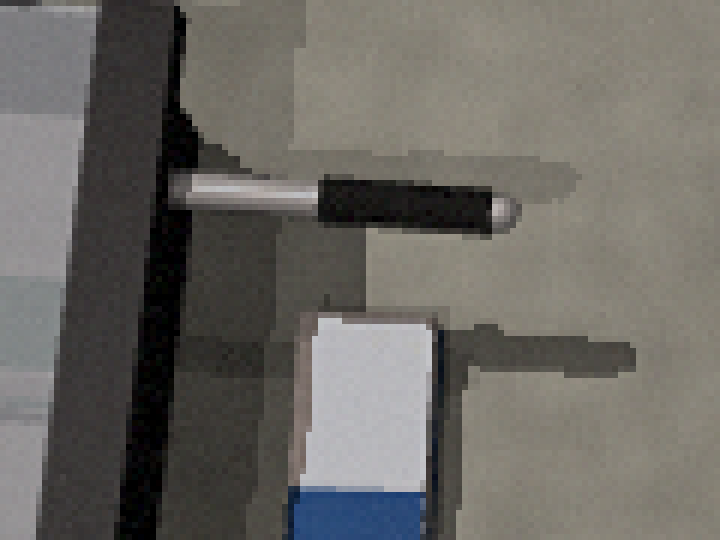

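View pics/sc.png

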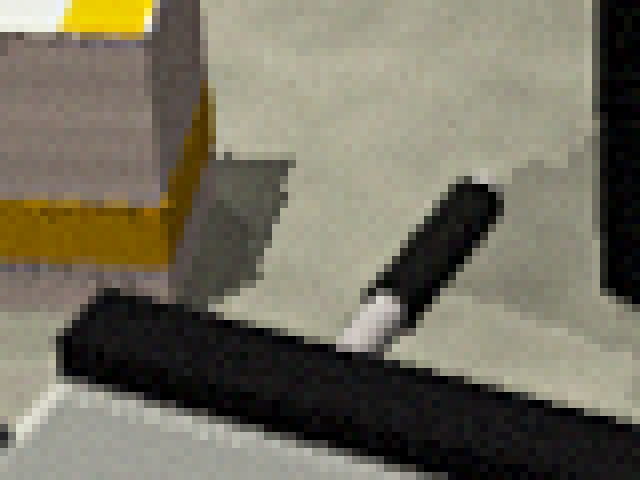

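Run:
```python
from h import *
np.set_printoptions(precision=4,suppress=True)
t=optics.capture("top"); s=optics.capture("side")
print("grip",tri(t,(247.2,203.9),s,(274.5,270.6)), onz(t,(247.2,203.9),.113))
a=onz(t,(233,203.2),.113);b=onz(t,(262,205.1),.113);print(a,b,np.linalg.norm(a-b),np.degrees(np.arctan2(*(b-a)[:2])))
# lid frame: hinge side bars, corners at z~.125
pts=[(70,159),(211,171),(36,292),(199,303)]
for p in pts: print("lid",onz(t,p,.125))
print("bottle top",tri(t,(221,111),s,(182,271)))
print("ybox top cnr",tri(t,(302,107),s,(213,232)),tri(t,(336,124),s,(246,247)))
for z in (0,.05,.08): print("bluebox",onz(t,(231,222),z),onz(t,(253,223),z),onz(t,(228,269),z))
# side px where the blue box would be seen
```

```text
grip (array([0.5893, 0.0341, 0.1148]), np.float64(0.0008387849418036755)) [0.5902 0.0345 0.113 ]
[0.5905 0.0572 0.113 ] [0.5891 0.0107 0.113 ] 0.04653684508206401 -178.2205856644841
lid [0.6502 0.3164 0.125 ]
lid [0.639  0.0932 0.125 ]
lid [0.4397 0.342  0.125 ]
lid [0.4304 0.0974 0.125 ]
bottle top (array([0.7468, 0.0863, 0.1109]), np.float64(0.0025300911475512546))
ybox top cnr (array([ 0.7604, -0.0479,  0.113 ]), np.float64(0.00020870588150601497)) (array([ 0.7424, -0.1136,  0.049 ]), np.float64(0.03538382437686876))
bluebox [0.5822 0.0773 0.    ] [0.5818 0.0366 0.    ] [0.4949 0.0776 0.    ]
bluebox [0.5722 0.069  0.05  ] [0.5718 0.0309 0.05  ] [0.4903 0.0693 0.05  ]
bluebox [0.5662 0.0641 0.08  ] [0.5658 0.0274 0.08  ] [0.4875 0.0643 0.08  ]
```

View pics/tc.png

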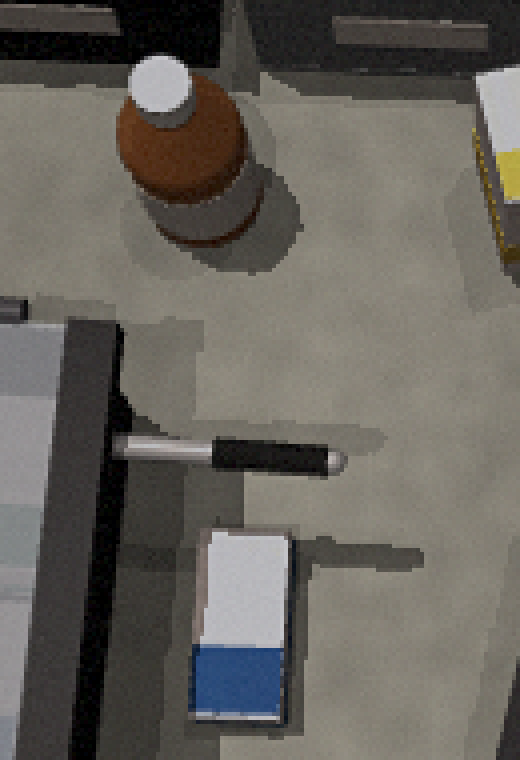

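```bash
cat >> h.py <<'E'
from scipy.spatial.transform import Rotation as R
yaw=np.radians(-1.8)
bx=np.array([np.cos(yaw),np.sin(yaw),0]); by=np.array([-np.sin(yaw),np.cos(yaw),0])
G=np.array([.5897,.0343,.114]); PIV=G-.115*bx+.073*by
def Rt(tilt=0):
    # tilt>0: tool turns with the stay (about -by)
    z=-bx; y=np.array([0,0,-1.]); x=np.cross(y,z)
    return R.from_rotvec(-by*tilt).as_matrix()@np.c_[x,y,z]
def gp(a): return PIV+.115*np.cos(a)*bx-.073*by+[0,0,.115*np.sin(a)]
def delta(p,M):
    s=r.sense(); E=s["ee_rot"]
    rv=R.from_matrix(E.T@M).as_rotvec(); sh=E.T@(np.array(p)-s["tcp_pos"])*100
    np.set_printoptions(precision=3,suppress=True)
    print("t",s["time_s"],"tcp",s["tcp_pos"],"F",s["wrist_force"],"w",s["gripper_width"],"\nturn",rv,"shift",sh)
E
python3 - <<'E'
from h import *
delta([.5897,.0343,.234],Rt())
E
```

```text
t 0.3 tcp [0.171 0.601 0.233] F [1.146 0.42  0.56 ] w 1.0014458476002674 
turn [-0.001  1.324 -0.   ] shift [-55.774  -0.05   43.008]
```

Request:
step_arm:
  moves:
    - [[0, 1.324, 0, -55.8, 0, 43, 60], [0, 1.324, 0, -55.8, 0, 43, 60], [0, 1.324, 0, -55.8, 0, 43, 60], [0, 1.324, 0, -55.8, 0, 43, 60], [0, 1.324, 0, -55.8, 0, 43, 60]]

```text
time_s: 0.72
tcp_pos: [0.2958, 0.4318, 0.2336]
ee_rot: [[-0.615, 0.0, -0.788], [0.788, 0.0, -0.615], [0.0, -1.0, -0.0]]
wrist_force: [0.9, -0.1, -0.6]
gripper_width: 0.708
```

```bash
python3 -c "
from h import *
delta([.5897,.0343,.234],Rt())"
```

```text
t 0.7167 tcp [0.296 0.432 0.234] F [ 0.943 -0.105 -0.602] w 0.7084534405653481 
turn [0.    0.694 0.   ] shift [-49.413  -0.041   1.284]
```

Request:
step_arm:
  moves:
    - [[0, 0.694, 0, -49.4, 0, 1.3, 60], [0, 0.694, 0, -49.4, 0, 1.3, 60], [0, 0.694, 0, -49.4, 0, 1.3, 60], [0, 0.694, 0, -49.4, 0, 1.3, 60], [0, 0.694, 0, -49.4, 0, 1.3, 60]]

```text
time_s: 1.13
tcp_pos: [0.4206, 0.2648, 0.2339]
ee_rot: [[-0.037, 0.001, -0.999], [0.999, 0.001, -0.037], [0.001, -1.0, -0.001]]
wrist_force: [0.5, 0.8, 0.1]
gripper_width: 0.604
```

```bash
python3 -c "
from h import *
delta([.5897,.0343,.234],Rt())"
```

```text
t 1.1333 tcp [0.421 0.265 0.234] F [0.475 0.779 0.093] w 0.6040417093440058 
turn [0.001 0.069 0.001] shift [-23.664  -0.012 -16.036]
```

Request:
step_arm:
  moves:
    - [[0, 0.069, 0, -23.7, 0, -16, 60], [0, 0.069, 0, -23.7, 0, -16, 60], [0, 0.069, 0, -23.7, 0, -16, 60], [0, 0.069, 0, -23.7, 0, -16, 60], [0, 0.069, 0, -23.7, 0, -16, 60]]

```text
time_s: 1.55
tcp_pos: [0.5446, 0.0972, 0.2338]
ee_rot: [[0.026, 0.001, -1.0], [1.0, 0.0, 0.026], [0.0, -1.0, -0.001]]
wrist_force: [-0.3, 0.4, -0.7]
gripper_width: 0.602
```

```bash
python3 -c "
from h import *
delta([.5897,.0343,.18],Rt())"
```

```text
t 1.55 tcp [0.545 0.097 0.234] F [-0.308  0.402 -0.729] w 0.6020713307732013 
turn [0.001 0.005 0.   ] shift [-6.17   5.383 -4.665]
```

Request:
step_arm:
  moves:
    - [[0, 0.005, 0, -6.2, 0, -4.7, 60], [0, 0.005, 0, -6.2, 0, -4.7, 60], [0, 0.005, 0, -6.2, 4, -4.7, 60], [0, 0.005, 0, -6.2, 5.4, -4.7, 60], [0, 0.005, 0, -6.2, 5.4, -4.7, 60]]

```text
time_s: 1.97
tcp_pos: [0.5867, 0.0344, 0.1749]
ee_rot: [[0.034, -0.009, -0.999], [0.999, -0.002, 0.034], [-0.002, -1.0, 0.009]]
wrist_force: [0.3, 0.2, -0.0]
gripper_width: 0.601
```

```bash
python3 -c "
from h import *
delta([.5897,.0343,.106],Rt())
for n in ('top','side'):
    c=optics.capture(n); cv2.imwrite('pics/%s1.png'%n,c['image'][:,:,::-1])"
```

```text
t 1.9667 tcp [0.587 0.034 0.175] F [ 0.334  0.194 -0.007] w 0.6008771454551531 
turn [-0.009 -0.002 -0.002] shift [ 0.015  6.89  -0.368]
```

View pics/top1.png

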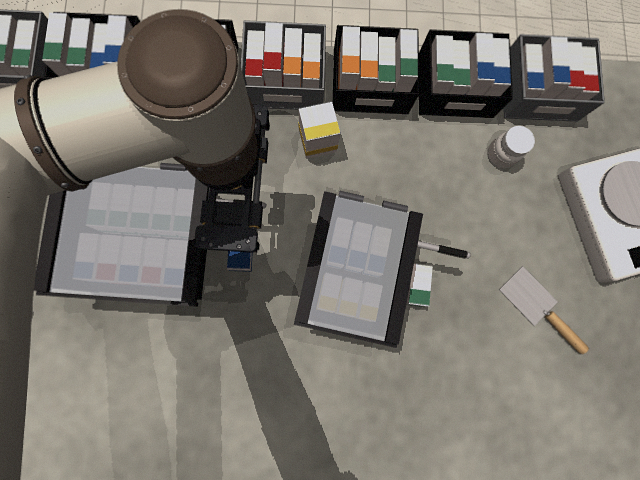

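View pics/side1.png

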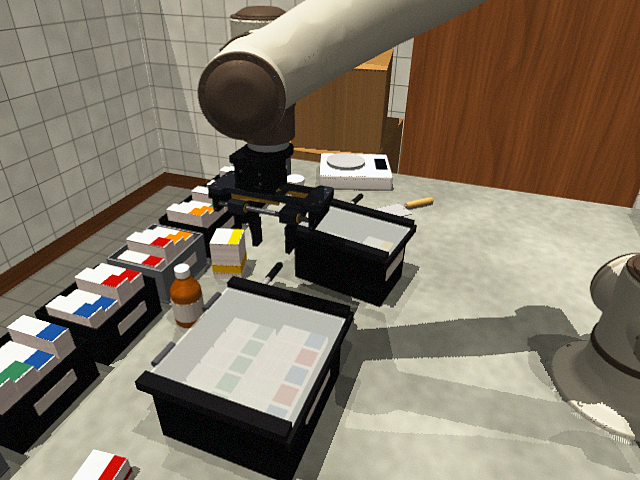

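Request:
step_arm:
  moves:
    - [[0, 0, 0, 0, 2, -0.35, 60], [0, 0, 0, 0, 4, -0.35, 60], [0, 0, 0, 0, 5.5, -0.35, 60], [0, 0, 0, 0, 6.5, -0.35, 60], [0, 0, 0, 0, 6.9, -0.35, 60]]

```text
time_s: 2.48
tcp_pos: [0.5928, 0.0364, 0.1107]
ee_rot: [[0.03, 0.001, -1.0], [1.0, -0.0, 0.03], [-0.0, -1.0, -0.001]]
wrist_force: [-0.4, -0.2, -0.6]
gripper_width: 0.605
```

```bash
python3 -c "
from h import *
delta([.5897,.0343,.106],Rt())
for n in ('side',):
    c=optics.capture(n); cv2.imwrite('pics/%s2.png'%n,cv2.resize(c['image'][150:330,180:380,::-1],None,fx=3,fy=3))"
```

```text
t 2.4833 tcp [0.593 0.036 0.111] F [-0.376 -0.208 -0.598] w 0.6045504521709677 
turn [ 0.001  0.002 -0.   ] shift [-0.219  0.47   0.307]
```

View pics/side2.png

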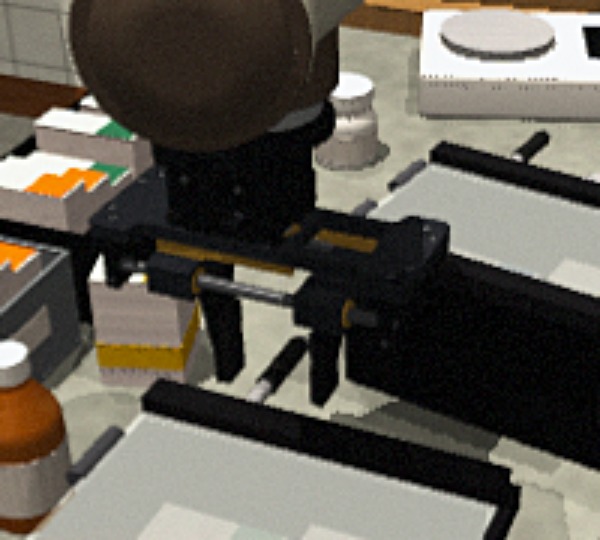

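Request:
step_arm:
  moves:
    - [[0, 0, 0, -0.2, 0.5, 0.3, 60], [0, 0, 0, -0.2, 0.5, 0.3, 45], [0, 0, 0, -0.2, 0.5, 0.3, 35], [0, 0, 0, -0.2, 0.5, 0.3, 25], [0, 0, 0, -0.2, 0.5, 0.3, 20]]

```text
time_s: 2.95
tcp_pos: [0.59, 0.0339, 0.1063]
ee_rot: [[0.031, 0.001, -1.0], [1.0, 0.0, 0.031], [0.0, -1.0, -0.001]]
wrist_force: [0.5, -0.2, 0.1]
gripper_width: 0.377
```

```bash
python3 -c "
from h import *
delta([.5897,.0343,.106],Rt())"
```

```text
t 2.95 tcp [0.59  0.034 0.106] F [ 0.467 -0.175  0.07 ] w 0.3774396611294124 
turn [0.001 0.    0.   ] shift [0.034 0.028 0.033]
```

Request:
step_arm:
  moves:
    - [[0, 0, 0, 0, 0, 0, 0], [0, 0, 0, 0, 0, 0, 0], [0, 0, 0, 0, 0, 0, 0], [0, 0, 0, 0, 0, 0, 0], [0, 0, 0, 0, 0, 0, 0]]

```text
time_s: 3.37
tcp_pos: [0.5898, 0.0339, 0.1056]
ee_rot: [[0.031, 0.0, -1.0], [1.0, 0.0, 0.031], [0.0, -1.0, -0.0]]
wrist_force: [0.9, 0.3, 0.7]
gripper_width: 0.136
```

```bash
python3 -c "
from h import *
delta([.5897,.0343,.106],Rt())
for n in ('side',):
    c=optics.capture(n); cv2.imwrite('pics/%s3.png'%n,cv2.resize(c['image'][150:330,180:380,::-1],None,fx=3,fy=3))"
```

```text
t 3.3667 tcp [0.59  0.034 0.106] F [0.87  0.348 0.679] w 0.13617268620411266 
turn [0. 0. 0.] shift [ 0.042 -0.036  0.009]
```

View pics/side3.png

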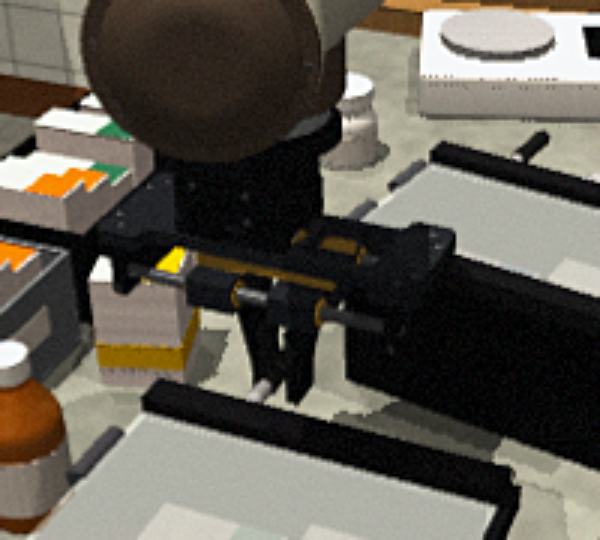

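Request:
step_arm:
  moves:
    - [[0, 0, 0, 0, -0.92, 0.04, 0], [0, 0, 0, 0, -1.83, 0.15, 0], [0, 0, 0, 0, -2.73, 0.33, 0], [0, 0, 0, 0, -3.62, 0.58, 0], [0, 0, 0, 0, -4.48, 0.91, 0]]

```text
time_s: 3.83
tcp_pos: [0.5814, 0.0342, 0.1509]
ee_rot: [[0.031, 0.002, -1.0], [1.0, 0.0, 0.031], [0.0, -1.0, -0.002]]
wrist_force: [4.2, -0.1, -5.0]
gripper_width: 0.138
```

```bash
python3 -c "
from h import *
delta(gp(.8)-[0,0,.008],Rt())
for n in ('side',):
    c=optics.capture(n); cv2.imwrite('pics/%s4.png'%n,c['image'][:,:,::-1])"
```

```text
t 3.8333 tcp [0.581 0.034 0.151] F [ 4.188 -0.133 -4.994] w 0.13825193536823854 
turn [0.002 0.    0.   ] shift [ 0.033 -3.761  2.647]
```

View pics/side4.png

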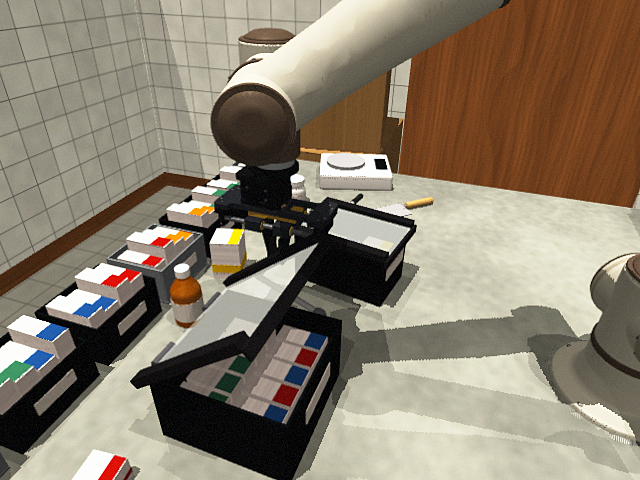

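Request:
step_arm:
  moves:
    - [[0, 0, 0, 0, -0.84, 0.4, 0], [0, 0, 0, 0, -1.63, 0.86, 0], [0, 0, 0, 0, -2.39, 1.38, 0], [0, 0, 0, 0, -3.1, 1.95, 0], [0, 0, 0, 0, -3.77, 2.6, 0]]

```text
time_s: 4.3
tcp_pos: [0.5568, 0.0353, 0.1907]
ee_rot: [[0.03, 0.008, -1.0], [1.0, 0.001, 0.03], [0.001, -1.0, -0.008]]
wrist_force: [6.3, -1.0, 0.3]
gripper_width: 0.14
```

```bash
python3 -c "
from h import *
delta(gp(1.12)-[0,0,.008],Rt())
for n in ('side',):
    c=optics.capture(n); cv2.imwrite('pics/%s5.png'%n,c['image'][:,:,::-1])"
```

```text
t 4.3 tcp [0.557 0.035 0.191] F [ 6.324 -0.969  0.341] w 0.14027541837837254 
turn [0.008 0.001 0.001] shift [ 0.013 -1.905  3.187]
```

View pics/side5.png

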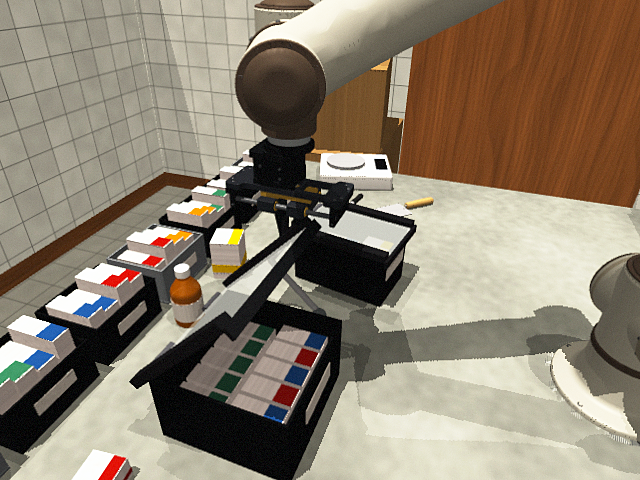

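Request:
step_arm:
  moves:
    - [[0, 0, 0, 0, -0.62, 0.7, 0], [0, 0, 0, 0, -1.17, 1.42, 0], [0, 0, 0, 0, -1.67, 2.2, 0], [0, 0, 0, 0, -1.95, 2.7, 0], [0, 0, 0, 0, -2.05, 2.95, 0]]

```text
time_s: 4.77
tcp_pos: [0.529, 0.0364, 0.2133]
ee_rot: [[0.029, 0.013, -0.999], [1.0, 0.001, 0.029], [0.002, -1.0, -0.013]]
wrist_force: [6.6, -1.5, 6.7]
gripper_width: 0.14
```

```bash
python3 -c "
from h import *
delta(gp(1.12)-[0,0,.008],Rt())
for n in ('side','top'):
    c=optics.capture(n); cv2.imwrite('pics/%s6.png'%n,c['image'][:,:,::-1])
delta(gp(1.12)-[0,0,.008],Rt())"
```

```text
t 4.7667 tcp [0.529 0.036 0.213] F [ 6.636 -1.47   6.737] w 0.13975289368382135 
turn [0.013 0.002 0.002] shift [-0.017  0.368  0.422]
t 4.8667 tcp [0.529 0.036 0.213] F [ 6.217 -0.803  8.546] w 0.14034787216675482 
turn [0.013 0.002 0.002] shift [-0.016  0.373  0.416]
```

View pics/side6.png

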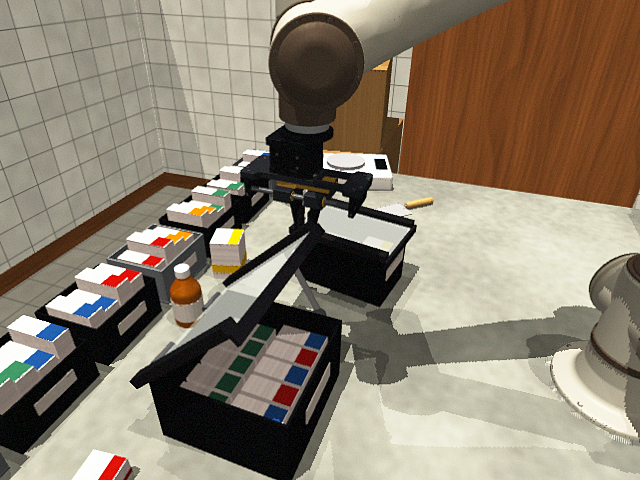

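Request:
step_arm:
  moves:
    - [[0, 0, 0, 0, 0.1, 0.2, 0], [0, 0, 0, 0, 0.2, 0.35, 0], [0, 0, 0, 0, 0.25, 0.5, 0], [0, 0, 0, 0, 0.25, 0.5, 0], [0, 0, 0, 0, 0.25, 0.5, 0]]

```text
time_s: 5.28
tcp_pos: [0.528, 0.0365, 0.2136]
ee_rot: [[0.028, 0.022, -0.999], [1.0, 0.001, 0.028], [0.002, -1.0, -0.022]]
wrist_force: [9.9, -4.1, 14.4]
gripper_width: 0.134
```

```bash
python3 -c "
from h import *
delta(gp(1.12)-[0,0,.008],Rt())"
```

```text
t 5.2833 tcp [0.528 0.036 0.214] F [ 9.908 -4.137 14.427] w 0.13443513717352282 
turn [0.022 0.004 0.002] shift [-0.021  0.406  0.32 ]
```

Request:
step_arm:
  moves:
    - [[0, 0, 0, 0, -0.15, -0.4, 5], [0, 0, 0, 0, -0.15, -0.4, 25], [0, 0, 0, 0, -0.15, -0.4, 45], [0, 0, 0, 0, -0.15, -0.4, 50], [0, 0, 0, 0, -0.15, -0.4, 50]]

```text
time_s: 5.7
tcp_pos: [0.5223, 0.0356, 0.2066]
ee_rot: [[0.031, -0.004, -1.0], [1.0, -0.001, 0.031], [-0.001, -1.0, 0.004]]
wrist_force: [0.3, 0.2, -1.0]
gripper_width: 0.357
```

```bash
python3 -c "
from h import *
delta(gp(1.12)-[0,0,.008],Rt())
for n in ('side','top'):
    c=optics.capture(n); cv2.imwrite('pics/%s7.png'%n,c['image'][:,:,::-1])"
```

```text
t 5.7 tcp [0.522 0.036 0.207] F [ 0.306  0.206 -1.029] w 0.35735258337467657 
turn [-0.004  0.    -0.001] shift [ 0.081 -0.289 -0.249]
```

View pics/side7.png

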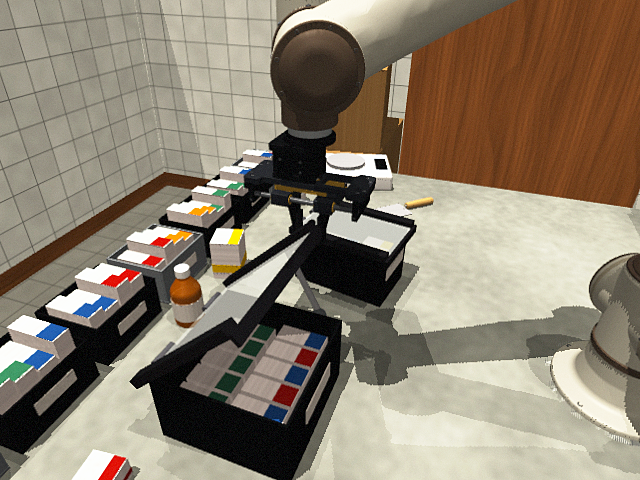

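Request:
step_arm:
  moves:
    - [[0, 0, 0, 0, 0, -0.3, 55], [0, 0, 0, 0, -0.5, -0.4, 55], [0, 0, 0, 0, -2, -0.4, 55], [0, 0, 0, 0, -4.5, -0.4, 55], [0, 0, 0, 0, -8, -0.4, 55]]

```text
time_s: 6.22
tcp_pos: [0.5265, 0.0355, 0.2861]
ee_rot: [[0.031, -0.007, -0.999], [1.0, -0.002, 0.031], [-0.002, -1.0, 0.007]]
wrist_force: [0.9, 1.0, -0.3]
gripper_width: 0.553
```

```bash
python3 -c "
from h import *
delta(gp(1.12)-[0,0,.008],Rt())"
```

```text
t 6.2167 tcp [0.527 0.035 0.286] F [ 0.931  1.035 -0.338] w 0.5528912272594833 
turn [-0.007  0.    -0.002] shift [0.095 7.655 0.12 ]
```

Request:
step_arm:
  moves:
    - [[0, 0, 0, 0, -2, 0, 55], [0, 0, 0, 6, -3, 0, 55], [0, 0, 0, -4, -3, 4, 55], [0, 0, 0, -8, -3, 6, 55], [0, 0, 0, -8, -3, 6, 55]]

```text
time_s: 6.63
tcp_pos: [0.4698, -0.0326, 0.3175]
ee_rot: [[0.026, -0.001, -1.0], [1.0, -0.0, 0.026], [-0.0, -1.0, 0.001]]
wrist_force: [0.4, -1.4, 0.2]
gripper_width: 0.551
```

```bash
python3 -c "
from h import *
delta(gp(1.12)-[0,0,.008],Rt())
for n in ('side','top'):
    c=optics.capture(n); cv2.imwrite('pics/%s8.png'%n,c['image'][:,:,::-1])"
```

```text
t 6.6333 tcp [ 0.47  -0.033  0.317] F [ 0.389 -1.439  0.238] w 0.5514372390472202 
turn [-0.001  0.005 -0.   ] shift [ 7.036 10.793 -5.327]
```

View pics/side8.png

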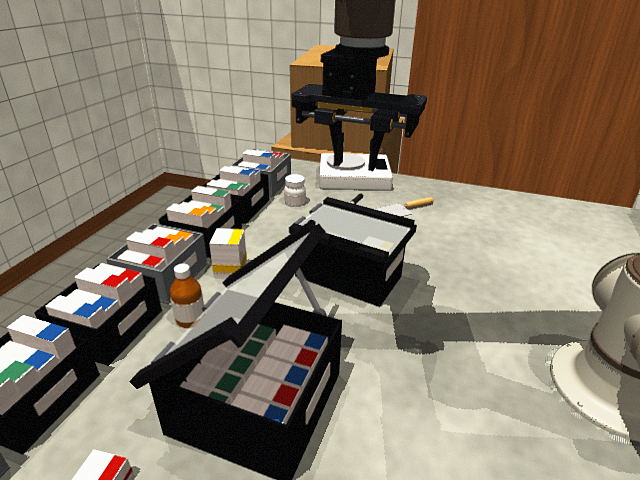

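View pics/top8.png

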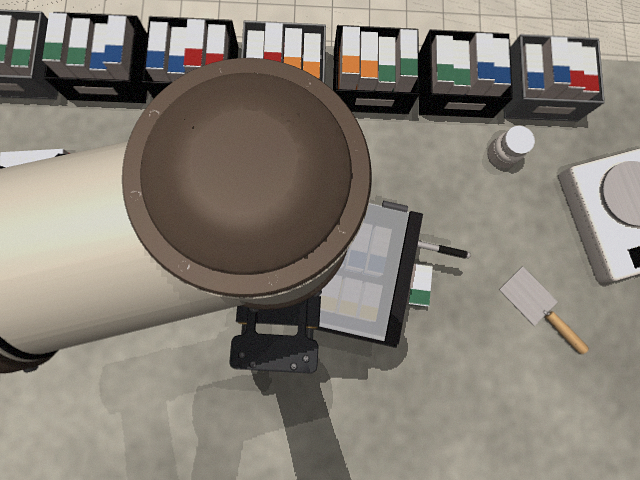

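The side view shows the wide lid propped (front edge near (300,240), stay at (310,290)) and the narrow lid shut. The arm covers the sleeve in the top view, so I'll clear it to check the stay angle.

Request:
step_arm:
  moves:
    - [[0, 0, 0, -4, 0, 0, 55], [0, 0, 0, -8, 0, 0, 55], [0, 0, 0, -12, 0, 0, 55], [0, 0, 0, -16, 0, 0, 55], [0, 0, 0, -19, 0, 0, 55]]

```text
time_s: 7.15
tcp_pos: [0.4643, -0.2256, 0.3176]
ee_rot: [[0.032, -0.0, -0.999], [0.999, -0.0, 0.032], [-0.0, -1.0, 0.0]]
wrist_force: [0.8, 0.2, -0.4]
gripper_width: 0.546
```

Request:
step_arm:
  moves:
    - [[0, 0, 0, -3, 0, 0, 55], [0, 0, 0, -6, 0, 0, 55], [0, 0, 0, -9, 0, 0, 55], [0, 0, 0, -12, 0, 0, 55], [0, 0, 0, -12, 0, 0, 55]]

```text
time_s: 7.57
tcp_pos: [0.4606, -0.3471, 0.3164]
ee_rot: [[0.036, -0.002, -0.999], [0.999, -0.001, 0.036], [-0.001, -1.0, 0.002]]
wrist_force: [-0.1, 0.6, 0.6]
gripper_width: 0.549
```

```bash
python3 -c "
from h import *
t=optics.capture('top');s=optics.capture('side')
cv2.imwrite('pics/top9.png',t['image'][:,:,::-1])
cv2.imwrite('pics/top9c.png',cv2.resize(t['image'][140:320,150:320,::-1],None,fx=4,fy=4)[:600])
cv2.imwrite('pics/side9c.png',cv2.resize(s['image'][190:330,230:380,::-1],None,fx=4,fy=4))
for a in (.85,1,1.12): print(a,proj(t,[gp(a)]),proj(s,[gp(a)]))
delta(gp(1.12),Rt())"
```

```text
0.85 [[237.53590002 216.27802291]] [[293.61066894 233.69324113]]
1 [[235.58302164 224.46647616]] [[301.27990398 229.89964701]]
1.12 [[234.06399044 232.21703137]] [[308.14190592 227.74384974]]
t 7.6667 tcp [ 0.461 -0.344  0.317] F [0.359 0.91  0.091] w 0.5522602114128072 
turn [-0.001 -0.002  0.001] shift [38.218  9.94  -5.167]
```

View pics/top9.png

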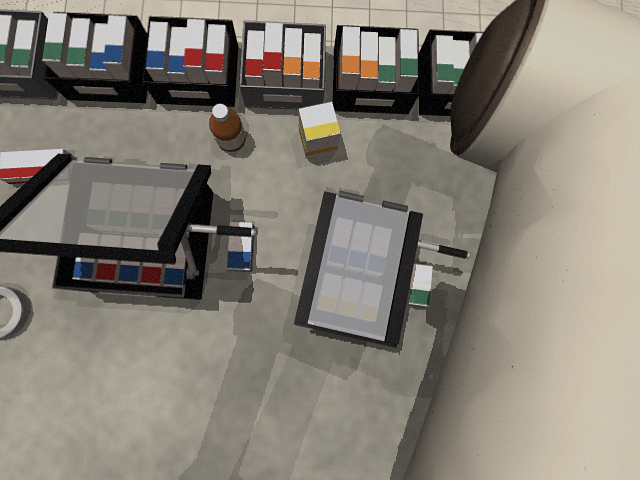

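View pics/top9c.png

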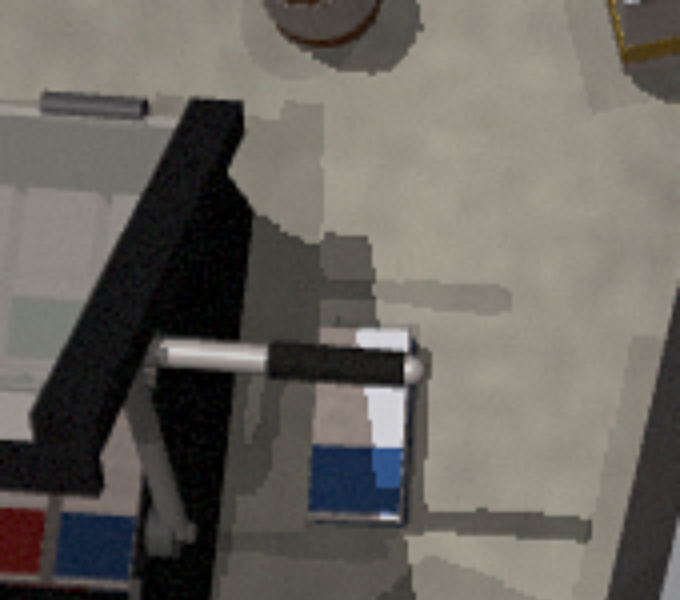

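View pics/side9c.png

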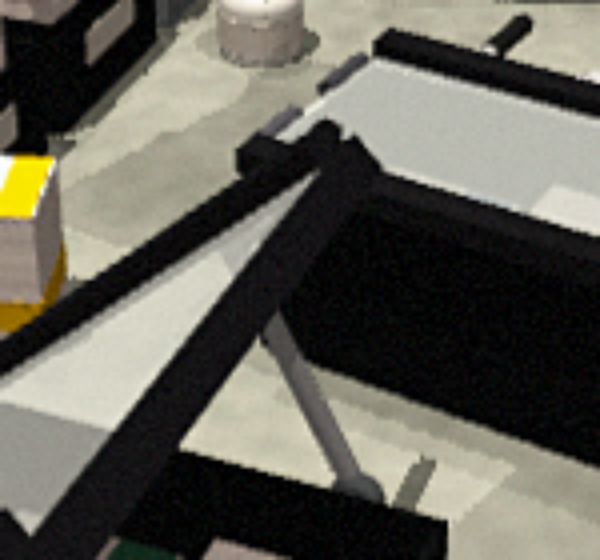

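```bash
python3 -c "
from station import r
print(r.finish_job())"
```

```text
the job is handed in; nothing more can be done
None
```

The wider bin's lid is propped open on its stay, the narrower bin is still shut, and I've handed the job in; it reported no verdict. I gripped the stay by its black sleeve, swung it up about its pivot until the force rose at the stop, let go and moved the arm well clear.

- **Stay angle:** in the last top view the sleeve sits at pixel (234, 231). I would expect (234, 232) for a stay angle of 1.12 rad, so it stands at about 1.10 rad, roughly 102 mm above the pivot (86 mm needed).
- **Lids:** the wide lid kept its place from letting go to the last picture. I judged it by eye and did not measure its angle separately. The narrow lid is visibly shut.
- **Robot:** it was touching nothing at the end. The highest wrist force I read was about 18 N, and the job took about 7.7 s.
- **Slip on the way out:** one row of the retreat had a wrong sign and moved the tool a few centimetres towards the lid, at about 0.3 m height. The pictures afterwards show that nothing was disturbed.

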